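# Fill the gap in a dry-block heater and hold the loose block down

## Task

One of the three aluminium tube blocks in the dry-block heater is too short for its chamber: take the aluminium spacer plate from its stand, slide it down fully home into the one gap that is wide enough for it, and let go of it. Then press that same short block down with the fingertips, against its springs, until it is fully home with its top flush with the heater's rim, and finish while still holding it pressed down. Do not push the other two blocks down, and leave the other things on the bench where they are.

Things in the scene. Friction and masses are not known exactly. Their poses are not given: they have to be found in the camera images.
- heater: White dry-block heater fixed on the bench, 124 (x) by 300 (y) mm, flat rim 85 mm high, grey control panel 55 mm high along its -x side. Origin: on the bench under the middle chamber's centre. Three open chambers at y = -90, 0, +90 mm, each 100 (x) by 84 (y) mm, floor 40 mm above the bench, 6 mm ribs between. Each block stands against its chamber's +y wall, so its gap is at its -y face.
- block_short: Shortest aluminium tube block, 96 (x) by 67 (y) by 40 mm high; dark hole marks on its flat solid top. In any chamber. Origin: chamber centre in x and y, at its top face; axes as the heater's. It moves only vertically, on springs: at rest its top is 10 mm above the rim (95 mm above the bench); 7 N start it, 12 N hold it at its rigid stop, top flush with the rim. Released, it springs back up.
- short_top (a point): Centre of block_short's top face (moves with it): where to press. The top is 67 mm wide in y; the seated spacer's tab stands 36 mm away in -y and 55 mm above the rim.
- short_gap (a point): Centre in x and y of the gap beside block_short, the only one wide enough: 17 mm (y) by 100 mm (x), open down to the chamber floor 40 mm above the bench. The point is at the height of the block's top face and moves with it.
- block_mid: A tube block as block_short, but 76 mm (y): its gap is 8 mm, too narrow. Same origin rule (chamber centre, top face) and same springs. To be left alone.
- block_long: A tube block as block_short, but 80 mm (y): its gap is 4 mm, too narrow. Same origin rule (chamber centre, top face) and same springs. To be left alone.
- spacer: Loose aluminium plate, 12 mm thick (y), 100 mm high (z), 0.16 kg: blade 70 mm wide (x) up to z = 60 mm, foot edges rounded; above it a tab 40 mm wide (x), z = 60 to 100 mm, to grip across the thickness. Origin: centre of its underside. Starts upright in the stand. In the gap it stands upright on the chamber floor, its x axis along the heater's (either way round), tab 55 mm above the rim.
- stand: White plastic parking stand fixed on the bench, 100 (x) by 70 (y) by 38 mm high, with a slot 78 by 14 mm along its x axis, 30 mm deep, whose floor is 8 mm above the bench; the spacer stands in it. Origin: centre of its underside. It may be left or right of the heater.
- tube_rack: Bystander: grey rack of capped tubes fixed on the bench, 100 by 70 mm, 98 mm high over the caps; on the other side of the heater than the stand. Origin: centre of its underside.
- reagent_bottle: Bystander: white bottle, 70 mm across, 150 mm high, beyond the heater. Origin: centre of its underside.
- jar: Bystander: amber jar, 64 mm across, 80 mm high, beyond the heater. Origin: centre of its underside.
- tip_box: Bystander: clear plastic box 85 by 120 by 55 mm high, beyond the heater. Origin: centre of its underside.
- timer: Bystander: flat white timer 70 by 55 by 18 mm high, at the left. Origin: centre of its underside.
- beaker: Bystander: glass cup, 68 mm across, 75 mm high, at the right. Origin: centre of its underside.
- pipette: Bystander: pipette lying on the bench, about 235 mm long, 24 mm wide, 22 mm high, at the far left. Origin: under it, near its middle.
Things that resemble listed ones, but are neither listed nor needed, are in the scene too. There is more than one size of the spacer; the one meant has the size given above.

How it is judged (in metres and radians):
On the way:
1. the spacer stands fully home in the gap beside the short block and is released, while the short block is still up (x of spacer in the frame of block_short between -0.03 and 0.03 m and y of spacer in the frame of block_short between -0.042 and -0.025 m and z of spacer in the frame of heater below 0.0435 m and angle between spacer's own z axis and vertical below 0.16 rad and contact force between the fingers and spacer below 0.1 N and z of block_short in the frame of heater above 0.092 m), for 0.2 s.
At the end, for the whole second after the job is handed in: The spacer stands on the chamber floor in the gap beside the short block (its foot within 3.5 mm of the floor, tilt under 0.16 rad), released; the short block is held down by the fingers with more than 5 N, its top within 1.8 mm of the rim (x of spacer in the frame of block_short between -0.03 and 0.03 m and y of spacer in the frame of block_short between -0.042 and -0.025 m and z of spacer in the frame of heater below 0.0435 m and angle between spacer's own z axis and vertical below 0.16 rad and contact force between the fingers and spacer below 0.1 N and z of block_short in the frame of heater below 0.0868 m and contact force between the fingers and block_short above 5 N and linear speed of spacer below 0.02 m/s); the arm keeps its last pose, push and grip.
It fails at once if one of the other two blocks is pushed down by more than 5 mm (z of any of block_mid, block_long in the frame of heater below 0.09 m).
It fails at once if a bystander is moved by more than 25 mm (distance of any of tube_rack, reagent_bottle, jar, tip_box, timer, beaker, pipette from where it was at the start of the episode above 0.025 m).
It also fails if it takes over 58 s, if anything falls off the work surface, if the arm or the gripper's body presses on something with over 40 N, if the wrist force passes 120 N, or if a joint passes its speed limit or range.

## Robot

A 6-joint arm with a two-finger parallel gripper is mounted at the origin on the work surface. World frame = base frame: x ahead of the robot, y to its left, z up, the work surface at z = 0. Lengths are in m, angles in degrees, forces in N, time in s.
With the tool pointing down it reaches from about 0.35 to 0.875 m from the base axis. Payload 4.2 kg.
Tool frame: the origin (TCP) lies on the centre line of the jaws, within the pads' length; the fingertips stand tip_reach ahead of it and the grasp point (between the pads) is the TCP (tip_reach is the distance from the TCP to the fingertips, in m); z points along the fingers, y is the line along which they close (so a half turn about z gives the same grasp; the last joint's range is limited). The gripper opens to 87 mm and grips with 3 to 60 N. Pads are 19 mm wide; open, the fingers measure 117 mm over their backs; the gripper's body (75 mm by 190 mm) begins 51 mm behind the grasp point.
Start: joints at [88.728, 22.042, 0.453, 0, -68.411, -14.817], TCP at [0.173, 0.601, 0.242] pointing down, gripper open.
Joint ranges: [-179.83, 179.83], [-69.29, 118.12], [-61.27, 80.66], [-181.25, 117.63], [-171.15, -9.14], [-177.46, 177.46]. Speed limits (degrees/s): [159.86, 159.86, 180, 180, 180, 180].

## Interface

Orientations are given as a 3x3 rotation matrix whose columns are the frame's x, y, z axes.
In Python, from station import sense, capture, finish_job, tip_reach gives the robot as it stands.
- The arm moves only by the tool arm_command, never from a script. Its argument "deltas" is a list of rows, each a list of 7 numbers: the turn, a rotation vector about the tool's x, y, z in rad, then the shift along the tool's x, y, z in cm, then the closure, from -1 (fully open) to 1 (shut), so that 0 is half open. In form: [[rx, ry, rz, dx, dy, dz, hand], ...]. A call has 1 to 8 rows; each row is the pose to reach, as a shift and turn from the pose commanded when the call began, along the tool's axes at that moment; what a row does not reach only later rows make up. A row lasts 1/12 s, in which the tool goes at most 41.7 mm and 7.16 degrees, less where a joint would pass 70% of its speed; a pose out of reach is approached as far as the arm can. A call with a gripper value outside its range is refused whole. The fingers move at their own pace and stop on an object; the grip force is fixed at half the most. Time passes only in rows, so rows that repeat a pose let the fingers close. It gives the time, the measured TCP pose, the force, the opening and the grip force at its end, in the units of the state.
- sense(): the state, without advancing time (a new reading comes with each control period).
- capture(name): name is "side" or "top" or "wrist"; returns a dict with "pixels" (480x640x3 uint8, blue, green, red), "fovy" (degrees; the focal length in pixels is half the picture's height over the tangent of half this angle, whatever the lens; pixels are square), "cx", "cy" (the principal point, pixels), "rvec" (rotation vector, rad) and "tvec" (3), from world to camera coordinates, as OpenCV has them. Camera axes: x right, y down, z forward; pixel columns grow to the right and rows downward; lengths in m; the calibration is good to about 2 mm. A picture is of the moment at which its call begins. There is no depth.
- finish_job(): hands the job in; it is judged then, once.
The state is a dict: "time_s": time; "joints": joint angles; "joint_velocities": joint speeds; "effort": joint torques, N m; "tcp_pos": TCP position; "ee_rot": TCP orientation; "wrist_force": force on the tool from outside, world axes, zero at the start; "moment": the same for the moment, N m; "gripper_width": opening from 0.0 (shut) to 1.0 (fully open); "gripper_force": force on a finger pad.
Only numpy, scipy, OpenCV 4.12 (cv2) and the standard library are available. Lean on these libraries where they do the work, as an engineer would, in place of code of your own. Each camera call takes 0.05 s, during which the arm holds its last target. There are 200 camera calls.

## Working session

There is one attempt and no reset: what is moved stays moved. The work goes in short steps, Python scripts to look and compute and a tool call to move; the robot and the scene stay as the last step left them, time stands still between calls to the robot, and variables do not carry over. Pictures are saved under pics/ and viewed, at most 10 in all, crops included, and the job is handed in when it is done.

Besides the shell and the picture viewer there is one more tool, called after "Emit:" in YAML: its name, and indented under it one key for each argument. arm_command: Moves the arm, as the interface text tells. Its arguments: {"type":"object","properties":{"deltas":{"type":"array"}},"required":["deltas"]}

```bash
mkdir -p pics
cat > h.py <<'E'
import numpy as np, cv2
from station import sense, capture, finish_job, tip_reach
def cam(c):
    f=240/np.tan(np.radians(c["fovy"])/2)
    K=np.array([[f,0,c["cx"]],[0,f,c["cy"]],[0,0,1]]); R=cv2.Rodrigues(np.array(c["rvec"],float))[0]
    return K,R,np.array(c["tvec"],float).ravel()
def ray(c,uv,z):
    K,R,t=cam(c); o=-R.T@t; d=R.T@np.linalg.solve(K,[uv[0],uv[1],1]); return o+d*(z-o[2])/d[2]
def proj(c,P):
    K,R,t=cam(c); q=(R@np.atleast_2d(P).T).T+t; q=q@K.T; return q[:,:2]/q[:,2:]
def delta(pos):
    s=sense(); return np.array(s["ee_rot"]).T@(np.array(pos)-s["tcp_pos"])*100
E
python3 - <<'E'
from h import *
import pickle
s=sense(); print(s, tip_reach)
for n in ("top","side"):
    c=capture(n); cv2.imwrite(f"pics/{n}0.png",c["pixels"]); pickle.dump(c,open(f"{n}0.pkl","wb"))
    K,R,t=cam(c); print(n,c["fovy"],c["cx"],c["cy"],-R.T@t)
    print(R)
E
```

```text
{'time_s': 0.0, 'joints': array([ 8.87258995e+01,  2.20924488e+01,  3.79197241e-01, -2.88267050e-02,
       -6.84108693e+01, -1.48159594e+01]), 'joint_velocities': array([ 0.06167097,  0.02828309,  0.07649336,  0.02453343, -0.05911922,
       -0.00064354]), 'effort': array([-6.95388881e-04, -3.90670896e+01,  1.87398702e+01,  4.21993509e+00,
        1.07351015e-02, -2.10726162e-04]), 'tcp_pos': array([0.17304909, 0.5999802 , 0.24043822]), 'ee_rot': array([[ 9.60775813e-01, -2.77325749e-01, -5.15877443e-04],
       [-2.77326210e-01, -9.60773401e-01, -2.15533604e-03],
       [ 1.02088858e-04,  2.21386108e-03, -9.99997544e-01]]), 'wrist_force': array([-0.11683433, -0.63962595, -0.22949428]), 'moment': array([0.02654493, 0.02958293, 0.04489066]), 'gripper_force': 0.0, 'gripper_width': 1.0020509140561535} 0.019
top 48.62887831861832 320.3613404740773 235.68555482516192 [0.36772507 0.05106304 1.15677877]
[[-0.09288657 -0.99567335 -0.00258226]
 [-0.97492584  0.09147714 -0.20285843]
 [ 0.20221695 -0.01632531 -0.97920467]]
side 55.538207399973885 326.1478491065515 242.19958812176387 [0.52335733 0.75641229 0.6735016 ]
[[-0.9967708  -0.07776753  0.02000465]
 [-0.0661198   0.65351721 -0.75401819]
 [ 0.04556475 -0.75290602 -0.65654884]]
```

View pics/top0.png

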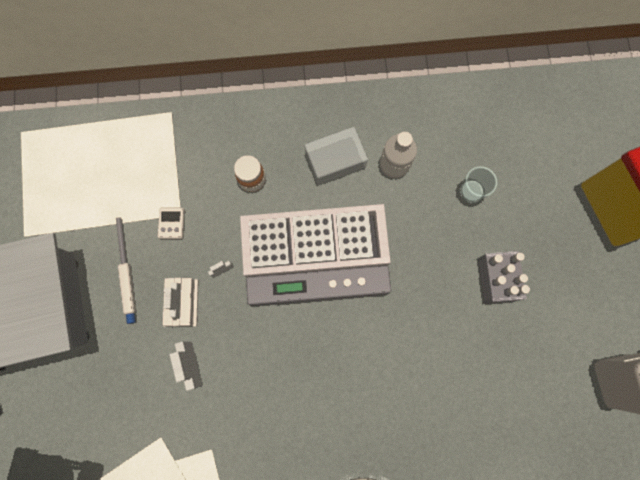

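View pics/side0.png

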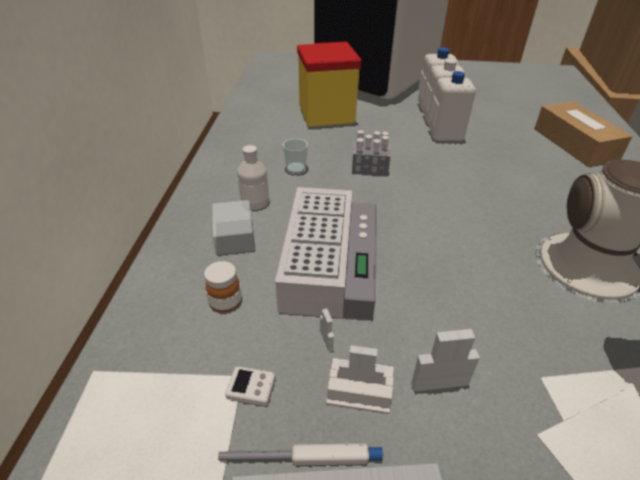

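The top view shows the heater at (315,240) with its control panel toward the robot. The widest gap is in the right (-y) chamber at (375,235).

Things that could be taken for the spacer:
- the plate in the stand at top (175,300), side (362,365)
- a larger plate standing free at top (182,367), side (447,360)
- a small plate at top (219,268), side (327,328)

I choose the one in the stand and will check it in a close crop.

Run:
```python
from h import *
import pickle
t=pickle.load(open("top0.pkl","rb"))["pixels"]; s=pickle.load(open("side0.pkl","rb"))["pixels"]
a=cv2.resize(t[195:315,230:400],None,fx=4.4,fy=4.4,interpolation=cv2.INTER_CUBIC)
b=cv2.resize(t[265:400,150:240],None,fx=4.4,fy=4.4,interpolation=cv2.INTER_CUBIC)
c=cv2.resize(s[300:420,310:490],None,fx=4.4,fy=4.4,interpolation=cv2.INTER_CUBIC)
print(a.shape,b.shape,c.shape)
cv2.imwrite("pics/a.png",a)
h=594; im=np.zeros((h,800,3),np.uint8); im[:594,:396]=b
c2=cv2.resize(s[330:420,320:410],None,fx=4.4,fy=4.4,interpolation=cv2.INTER_CUBIC); im[:396,400:796]=c2
cv2.imwrite("pics/b.png",im)
```

```text
(528, 748, 3) (594, 396, 3) (528, 792, 3)
```

View pics/a.png

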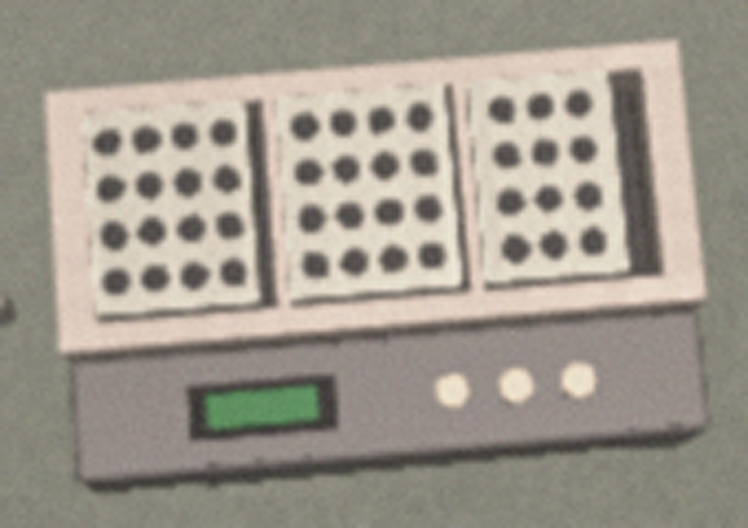

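View pics/b.png

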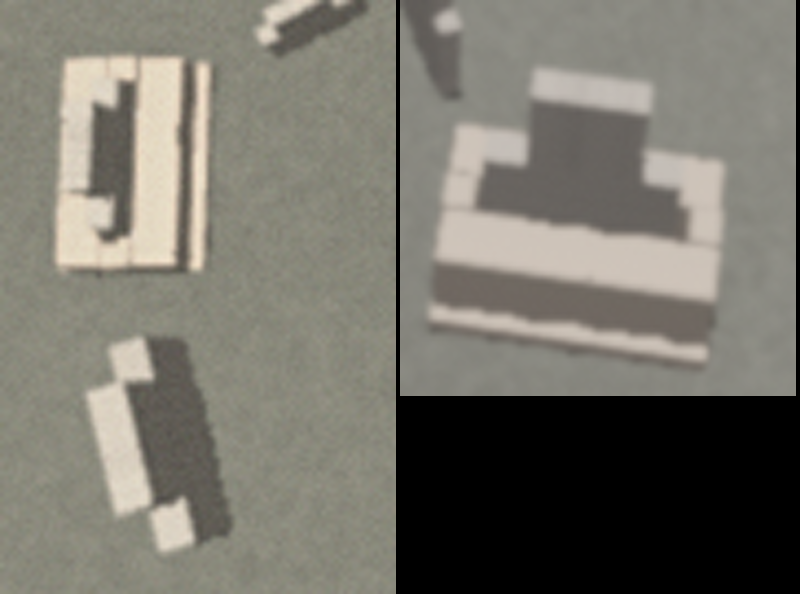

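The rim corners in the enlarged heater crop are (46,93), (678,40), (706,299) and (60,352). Of the three gaps, the right one is clearly the widest. The stand holds a plate with a tab, whose top edge in the side crop runs from (133,68) to (255,83). I'll now measure both.

```bash
cat > m.py <<'E'
from h import *
import pickle
from scipy.optimize import least_squares
T=pickle.load(open("top0.pkl","rb")); S=pickle.load(open("side0.pkl","rb"))
def fit(obs,P,x0):
    # obs list of (cam,uv,idx)
    def res(x):
        c,s=np.cos(x[2]),np.sin(x[2]); W=P@np.array([[c,s,0],[-s,c,0],[0,0,1]])+[x[0],x[1],0]
        return np.concatenate([proj(cm,W[i])[0]-uv for cm,uv,i in obs])
    r=least_squares(res,x0); return r.x,np.round(r.fun,1)
px=lambda p,o:np.array(p)/4.4+o-0.4
a=lambda p:px(p,(230,195)); b=lambda p:px(p,(150,265)); s=lambda p:px(p,(320,330))
# heater rim: corners (+x,+y),(+x,-y),(-x,-y),(-x,+y)
H=np.array([[.062,.15,.085],[.062,-.15,.085],[-.062,-.15,.085],[-.062,.15,.085],
 [.05,-.115,.085],[-.05,-.132,.085]])
o=[(T,a(p),i) for i,p in enumerate([(46,93),(678,40),(706,299),(60,352)])]
print("rim pts",[np.round(ray(T,q[1],.085),4) for q in o])
x,r=fit(o,H,[.5,0,0]); print("heater",x[:2],np.degrees(x[2]),r)
# tab top z=.108 from side
tp=[(133,68),(255,83),(250,112),(128,97)]
W=np.array([ray(S,s(p),.108) for p in tp]); print(np.round(W,4)); print([np.linalg.norm(W[i]-W[(i+1)%4]).round(4) for i in range(4)], W.mean(0))
print("tab in top px crop",(proj(T,W)-(150,265)+.4)*4.4)
st=[(63,57),(185,57),(183,268),(57,268)]
W=np.array([ray(T,b(p),.038) for p in st]); print(np.round(W,4)); print([np.linalg.norm(W[i]-W[(i+1)%4]).round(4) for i in range(4)], W.mean(0))
# stand in side: rim top
ss=[(55,125),(322,160),(315,298),(38,262)]
W=np.array([ray(S,s(p),.038) for p in ss]); print(np.round(W,4)); print([np.linalg.norm(W[i]-W[(i+1)%4]).round(4) for i in range(4)], W.mean(0))
E
python3 m.py
```

```text
rim pts [array([0.6468, 0.1954, 0.085 ]), array([ 0.6446, -0.1047,  0.085 ]), array([ 0.5201, -0.1031,  0.085 ]), array([0.5233, 0.1966, 0.085 ])]
heater [0.58370402 0.0460701 ] -0.5444627019241446 [-0.1 -0.2 -0.1  0.1  0.1 -0.1 -0.   0.1]
[[0.5089 0.339  0.108 ]
 [0.4673 0.3413 0.108 ]
 [0.4691 0.3532 0.108 ]
 [0.5101 0.351  0.108 ]]
[np.float64(0.0416), np.float64(0.012), np.float64(0.0411), np.float64(0.012)] [0.48883941 0.34611348 0.108     ]
tab in top px crop [[ 90.60061478  98.48155454]
 [ 88.70136331 191.65674482]
 [ 61.89644629 190.20350292]
 [ 63.84274815  98.2566091 ]]
[[0.5396 0.3707 0.038 ]
 [0.5341 0.3122 0.038 ]
 [0.4339 0.3176 0.038 ]
 [0.4395 0.3769 0.038 ]]
[np.float64(0.0588), np.float64(0.1003), np.float64(0.0596), np.float64(0.1003)] [0.48675932 0.34434321 0.038     ]
[[0.5352 0.3158 0.038 ]
 [0.4359 0.322  0.038 ]
 [0.4402 0.3783 0.038 ]
 [0.5373 0.3731 0.038 ]]
[np.float64(0.0994), np.float64(0.0565), np.float64(0.0972), np.float64(0.0574)] [0.48712316 0.3472916  0.038     ]
```

The tab measures 41 × 12 mm at the given height, so the plate in the stand is the right one, at (0.489, 0.346) with yaw -3.2°. The short block is in the -y chamber. I'll approach by a waypoint clear of the box at the left.

Emit:
arm_command:
  deltas:
    - [0,0,-0.1,3,4,0,-1]
    - [0,0,-0.225,6,8,0,-1]
    - [0,0,-0.225,9,12,0,-1]
    - [0,0,-0.225,12,16,0,-1]
    - [0,0,-0.225,13,17.2,0,-1]
    - [0,0,-0.225,13,17.2,0,-1]

```text
time_s: 0.6
tcp_pos: [0.2509, 0.3934, 0.2412]
ee_rot: [[0.998, -0.059, -0.002], [-0.059, -0.998, -0.003], [-0.001, 0.003, -1.0]]
wrist_force: [0.4, -0.4, -0.4]
gripper_width: 0.997
gripper_force: 0.0
```

Run:
```python
from h import *
s=sense(); print(s["tcp_pos"],s["ee_rot"],s["time_s"],s["wrist_force"]); print(delta([.4888,.3462,.16]))
```

```text
[0.25089938 0.39341666 0.24122671] [[ 0.99825281 -0.05906735 -0.00154219]
 [-0.0590717  -0.99824939 -0.00294781]
 [-0.00136537  0.00303376 -0.99999447]] 0.6 [ 0.42009378 -0.36635789 -0.40619873]
[24.03850304  3.28354186  8.09985571]
```

Emit:
arm_command:
  deltas:
    - [0,0,0,4,0.5,0,-1]
    - [0,0,0,8,1,1,-1]
    - [0,0,0,12,1.6,2,-1]
    - [0,0,0,16,2.2,4,-1]
    - [0,0,0,20,2.7,6,-1]
    - [0,0,0,24,3.3,7.5,-1]
    - [0,0,0,24,3.3,7.5,-1]
    - [0,0,0,24,3.3,7.5,-1]

```text
time_s: 1.27
tcp_pos: [0.4896, 0.3513, 0.1637]
ee_rot: [[0.998, -0.06, -0.003], [-0.06, -0.998, -0.004], [-0.003, 0.004, -1.0]]
wrist_force: [-0.5, -0.4, 0.5]
gripper_width: 0.999
gripper_force: 0.0
```

Run:
```python
from h import *
import pickle
s=sense(); print(s["tcp_pos"],s["ee_rot"][:,0]); print(delta([.4888,.3462,.094]))
c=capture("wrist"); pickle.dump(c,open("w1.pkl","wb")); cv2.imwrite("pics/w1.png",c["pixels"])
t=np.radians(-3.2)
P=np.array([[sx*.02,sy*.006] for sx,sy in ((1,1),(1,-1),(-1,-1),(-1,1))])@np.array([[np.cos(t),np.sin(t)],[-np.sin(t),np.cos(t)]])+[.4888,.3462]
print(proj(c,np.c_[P,np.full(4,.108)]))
```

```text
[0.48955287 0.35129377 0.16366253] [ 0.99821019 -0.0597318  -0.00292064]
[-0.02438065  0.48642892  6.96825739]
[[318.1529302  227.43796203]
 [338.29325463 227.35473279]
 [337.66291634 289.72670331]
 [318.44443826 289.81620637]]
```

View pics/w1.png

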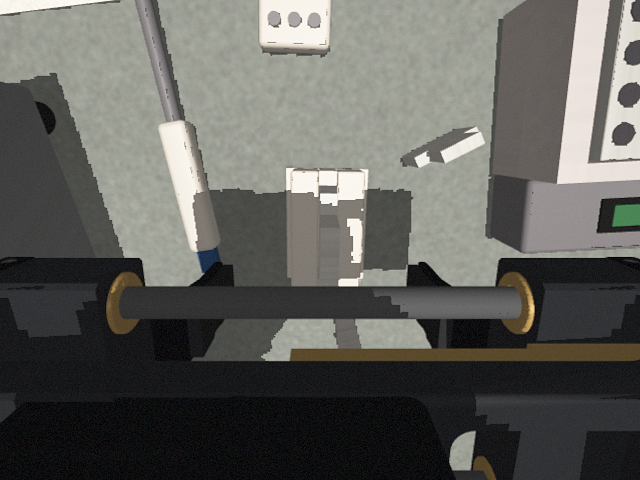

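The wrist view shows the plate's tab at columns 318–341 and rows 215–285, which agrees with the predicted 318–338. I'll go down now.

Emit:
arm_command:
  deltas:
    - [0,0,0,0,0,0,-1]
    - [0,0,0,0,0,0,-1]

```text
time_s: 1.48
tcp_pos: [0.4872, 0.3537, 0.1677]
ee_rot: [[0.999, -0.054, 0.001], [-0.054, -0.999, 0.001], [0.001, -0.001, -1.0]]
wrist_force: [-0.2, 0.2, 0.1]
gripper_width: 1.003
gripper_force: 0.0
```

Run:
```python
from h import *
print(sense()["tcp_pos"],delta([.4888,.3462,.094]))
```

```text
[0.48719282 0.3537028  0.16767209] [0.19472272 0.75013968 7.36640308]
```

Emit:
arm_command:
  deltas:
    - [0,0,0,0.2,0.75,0,-1]
    - [0,0,0,0.2,0.75,2,-1]
    - [0,0,0,0.2,0.75,4,-1]
    - [0,0,0,0.2,0.75,6,-1]
    - [0,0,0,0.2,0.75,7.3,-1]
    - [0,0,0,0.2,0.75,7.3,-1]
    - [0,0,0,0.2,0.75,7.3,-1]

```text
time_s: 2.07
tcp_pos: [0.4892, 0.3454, 0.0941]
ee_rot: [[0.999, -0.054, 0.0], [-0.054, -0.999, -0.0], [0.0, 0.0, -1.0]]
wrist_force: [0.5, 0.6, 0.5]
gripper_width: 1.001
gripper_force: 0.0
```

Emit:
arm_command:
  deltas:
    - [0,0,0,0,0,0,0.3]
    - [0,0,0,0,0,0,1]
    - [0,0,0,0,0,0,1]
    - [0,0,0,0,0,0,1]
    - [0,0,0,0,0,0,1]
    - [0,0,0,0,0,0,1]
    - [0,0,0,0,0,0,1]
    - [0,0,0,0,0,0,1]

```text
time_s: 2.73
tcp_pos: [0.4898, 0.3452, 0.0936]
ee_rot: [[0.998, -0.056, -0.0], [-0.056, -0.998, -0.0], [-0.0, 0.0, -1.0]]
wrist_force: [0.0, 0.4, 0.9]
gripper_width: 0.474
gripper_force: 0.0
```

Emit:
arm_command:
  deltas:
    - [0,0,0,0,0,0,1]
    - [0,0,0,0,0,0,1]
    - [0,0,0,0,0,0,1]
    - [0,0,0,0,0,0,1]
    - [0,0,0,0,0,0,1]
    - [0,0,0,0,0,0,1]
    - [0,0,0,0,0,0,1]
    - [0,0,0,0,0,0,1]

```text
time_s: 3.4
tcp_pos: [0.4898, 0.3453, 0.0935]
ee_rot: [[0.998, -0.056, 0.0], [-0.056, -0.998, 0.0], [0.0, -0.0, -1.0]]
wrist_force: [-0.1, -0.3, 0.1]
gripper_width: 0.138
gripper_force: 29.9
```

The grip is on: opening 12 mm, 30 N. I'll lift.

Emit:
arm_command:
  deltas:
    - [0,0,0,0,0,-1.5,1]
    - [0,0,0,0,0,-3.5,1]
    - [0,0,0,0,0,-6,1]
    - [0,0,0,0,0,-9,1]
    - [0,0,0,0,0,-12,1]
    - [0,0,0,0,0,-14.5,1]
    - [0,0,0,0,0,-14.5,1]
    - [0,0,0,0,0,-14.5,1]

```text
time_s: 4.07
tcp_pos: [0.4898, 0.3456, 0.2396]
ee_rot: [[0.998, -0.056, 0.001], [-0.056, -0.998, 0.003], [0.001, -0.003, -1.0]]
wrist_force: [-0.6, -0.6, -2.5]
gripper_width: 0.132
gripper_force: 29.9
```

Run:
```python
from h import *
s=sense();print(s["tcp_pos"],s["gripper_force"],s["wrist_force"],s["ee_rot"][:,0],delta([.5825,-.0774,.238]))
```

```text
[0.48977655 0.34560791 0.23956596] 29.939261586405337 [-0.55150189 -0.61241062 -2.54848971] [ 0.99842716 -0.05605472  0.00104065] [11.628757   41.71481972  0.06032267]
```

Emit:
arm_command:
  deltas:
    - [0,0,-0.046,0.9,3,0,1]
    - [0,0,-0.046,1.8,6.5,0,1]
    - [0,0,-0.046,2.9,10.4,0,1]
    - [0,0,-0.046,4,14.3,0,1]
    - [0,0,-0.046,5.1,18.2,0,1]
    - [0,0,-0.046,6.2,22.1,0,1]
    - [0,0,-0.046,7.2,26,0,1]
    - [0,0,-0.046,7.8,28,0,1]

```text
time_s: 4.73
tcp_pos: [0.5506, 0.0575, 0.236]
ee_rot: [[1.0, -0.013, -0.005], [-0.013, -1.0, -0.002], [-0.005, 0.002, -1.0]]
wrist_force: [0.6, 0.5, -2.1]
gripper_width: 0.136
gripper_force: 29.9
```

Emit:
arm_command:
  deltas:
    - [0,0,0,1,3.5,0,1]
    - [0,0,0,2,7,0,1]
    - [0,0,0,3,10,0,1]
    - [0,0,0,3.5,12.5,0,1]
    - [0,0,0,3.5,13.1,0,1]
    - [0,0,0,3.5,13.1,0,1]
    - [0,0,0,3.5,13.1,0,1]

```text
time_s: 5.32
tcp_pos: [0.5848, -0.0699, 0.2367]
ee_rot: [[1.0, -0.011, -0.004], [-0.011, -1.0, 0.0], [-0.004, -0.0, -1.0]]
wrist_force: [0.3, 0.3, -1.7]
gripper_width: 0.139
gripper_force: 29.9
```

Run:
```python
from h import *
import pickle
s=sense();print(s["tcp_pos"],s["gripper_force"],s["ee_rot"],delta([.5825,-.0774,.2]))
c=capture("wrist"); d=capture("side"); e=capture("top")
pickle.dump((c,d,e),open("w2.pkl","wb"))
im=np.vstack([np.hstack([c["pixels"][:300,120:520],d["pixels"][140:440,180:580]]),np.hstack([cv2.resize(e["pixels"][190:310,235:395],None,fx=2.5,fy=2.5,interpolation=cv2.INTER_CUBIC),np.zeros((300,400,3),np.uint8)])])
cv2.imwrite("pics/w2.png",im)
a=np.radians(-.54);Rz=np.array([[np.cos(a),-np.sin(a),0],[np.sin(a),np.cos(a),0],[0,0,1]])
P=np.array([[.05,-.115,.095],[-.05,-.115,.095],[.05,-.132,.085],[-.05,-.132,.085]])@Rz.T+[.5837,.0461,0]
for n,k in(("wrist",c),("side",d)): print(n,proj(k,P).round(1))
```

```text
[ 0.58477717 -0.06988228  0.2366774 ] 29.93943829089403 [[ 9.99936484e-01 -1.06871537e-02 -3.57945552e-03]
 [-1.06861748e-02 -9.99942858e-01  2.92475237e-04]
 [-3.58237671e-03 -2.54205972e-04 -9.99993551e-01]] [-0.20652984  0.75509516  3.66831184]
wrist [[318.8 169.6]
 [319.  283.7]
 [339.  168.8]
 [337.6 279.4]]
side [[300.7 192.1]
 [345.9 195.1]
 [301.7 191.4]
 [346.1 194.4]]
```

View pics/w2.png

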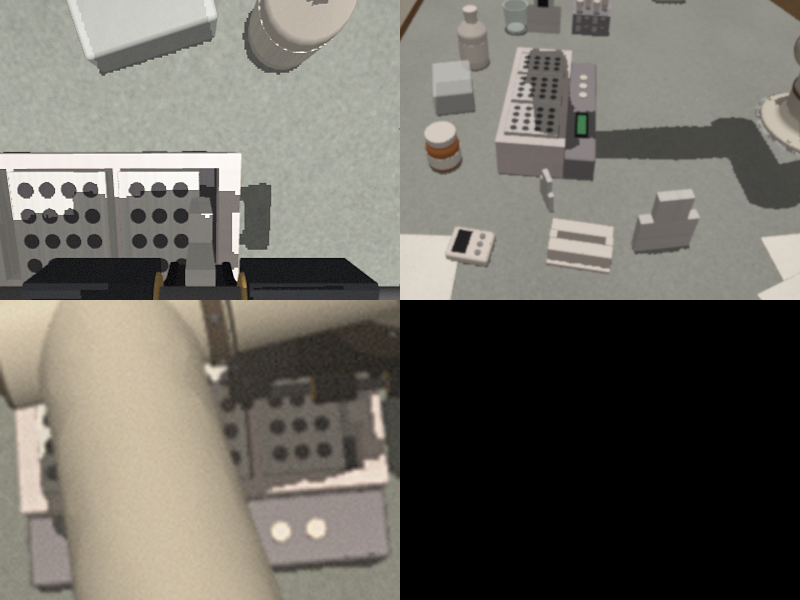

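In the wrist crop the gap runs over columns 200–218, as predicted (199–219), so the heater pose holds. The plate is still about 7 mm to +y of it, so I'll correct that and go down partway.

Emit:
arm_command:
  deltas:
    - [0,0,0,-0.2,0.5,0,1]
    - [0,0,0,-0.2,0.75,0,1]
    - [0,0,0,-0.2,0.75,1,1]
    - [0,0,0,-0.2,0.75,2,1]
    - [0,0,0,-0.2,0.75,3,1]
    - [0,0,0,-0.2,0.75,3,1]
    - [0,0,0,-0.2,0.75,3,1]
    - [0,0,0,-0.2,0.75,3,1]

```text
time_s: 6.13
tcp_pos: [0.5839, -0.0775, 0.2084]
ee_rot: [[1.0, -0.01, -0.0], [-0.01, -1.0, -0.0], [-0.0, 0.0, -1.0]]
wrist_force: [-0.8, 0.6, -2.0]
gripper_width: 0.136
gripper_force: 29.9
```

Run:
```python
from h import *
import pickle
s=sense();print(s["tcp_pos"],s["wrist_force"],s["ee_rot"][:,0],s["ee_rot"][:,2],delta([.5825,-.0774,.13]))
c=capture("wrist")
pickle.dump(c,open("w3.pkl","wb"))
cv2.imwrite("pics/w3.png",cv2.resize(c["pixels"][140:300,220:420],None,fx=3.7,fy=3.7,interpolation=cv2.INTER_CUBIC))
a=np.radians(-.54);Rz=np.array([[np.cos(a),-np.sin(a),0],[np.sin(a),np.cos(a),0],[0,0,1]])
P=np.array([[.05,-.115,.095],[-.05,-.115,.095],[.05,-.132,.085],[-.05,-.132,.085]])@Rz.T+[.5837,.0461,0]
print("gap",((proj(c,P)-(220,140))*3.7).round(1))
p=s["tcp_pos"];f=np.array([[.035,.006,-.086],[.035,-.006,-.086],[-.035,-.006,-.086],[-.035,.006,-.086]])+p
print("foot",((proj(c,f)-(220,140))*3.7).round(1))
f=np.array([[.035,.006,-.026],[.035,-.006,-.026]])+p
print("shoulder",((proj(c,f)-(220,140))*3.7).round(1))
```

```text
[ 0.58390035 -0.07747942  0.20841212] [-0.83954144  0.61036023 -2.03647058] [ 9.99954177e-01 -9.57251867e-03 -1.04278402e-04] [-1.07588346e-04 -3.45261438e-04 -9.99999935e-01] [-0.13928737 -0.0093165   7.84122361]
gap [[327.1 116.8]
 [330.6 580.3]
 [410.6 113.5]
 [407.  561.6]]
foot [[335.2 203.7]
 [401.4 203.1]
 [402.4 561.7]
 [340.8 562.2]]
shoulder [[323.9 263.3]
 [412.4 262.5]]
```

View pics/w3.png

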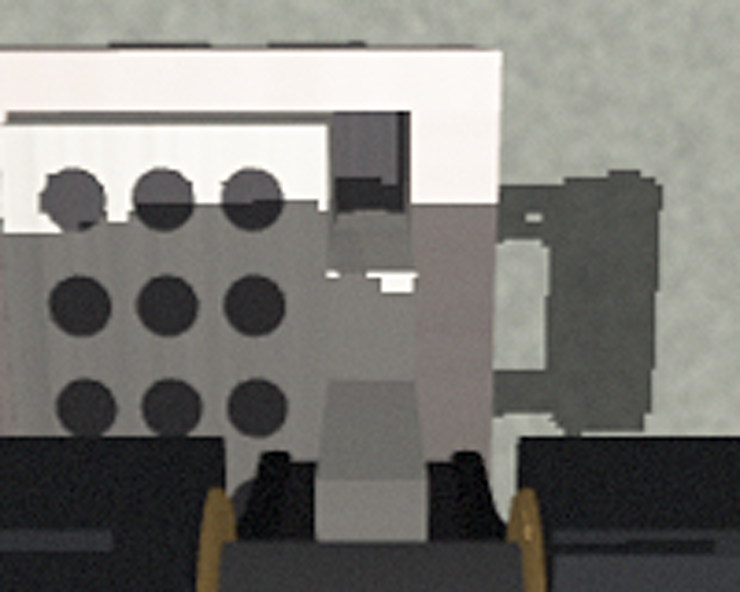

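The gap spans columns 327–410, as predicted. The plate's foot is at about 337–407, some 0.5 mm to -y, so I'll trim that and descend.

Emit:
arm_command:
  deltas:
    - [0,0,0,-0.1,-0.04,1,1]
    - [0,0,0,-0.1,-0.04,2,1]
    - [0,0,0,-0.1,-0.04,2.8,1]
    - [0,0,0,-0.1,-0.04,3.6,1]
    - [0,0,0,-0.1,-0.04,4.4,1]
    - [0,0,0,-0.1,-0.04,5,1]
    - [0,0,0,-0.1,-0.04,5,1]

```text
time_s: 6.77
tcp_pos: [0.5817, -0.0771, 0.1566]
ee_rot: [[1.0, -0.01, -0.004], [-0.01, -1.0, -0.0], [-0.004, 0.0, -1.0]]
wrist_force: [-0.1, -0.8, -2.1]
gripper_width: 0.135
gripper_force: 29.9
```

Foot now about 71 mm, below the rim, with no contact force: it's in the gap.

Emit:
arm_command:
  deltas:
    - [0,0,0,0,0,0.8,1]
    - [0,0,0,0,0,1.6,1]
    - [0,0,0,0,0,2.2,1]
    - [0,0,0,0,0,2.8,1]
    - [0,0,0,0,0,2.8,1]
    - [0,0,0,0,0,2.8,1]

```text
time_s: 7.27
tcp_pos: [0.5825, -0.0771, 0.1301]
ee_rot: [[1.0, -0.01, -0.001], [-0.01, -1.0, -0.0], [-0.001, 0.0, -1.0]]
wrist_force: [-0.1, -0.1, -1.7]
gripper_width: 0.138
gripper_force: 29.9
```

Emit:
arm_command:
  deltas:
    - [0,0,0,0,0,0.2,1]
    - [0,0,0,0,0,0.4,1]
    - [0,0,0,0,0,0.5,1]
    - [0,0,0,0,0,0.5,1]
    - [0,0,0,0,0,0.5,1]

```text
time_s: 7.68
tcp_pos: [0.5827, -0.077, 0.1256]
ee_rot: [[1.0, -0.01, 0.0], [-0.01, -1.0, 0.0], [0.0, -0.0, -1.0]]
wrist_force: [0.1, 0.2, -2.0]
gripper_width: 0.136
gripper_force: 29.9
```

Emit:
arm_command:
  deltas:
    - [0,0,0,0,0,0.1,1]
    - [0,0,0,0,0,0.15,1]
    - [0,0,0,0,0,0.15,1]
    - [0,0,0,0,0,0.15,1]

```text
time_s: 8.02
tcp_pos: [0.5829, -0.0771, 0.1255]
ee_rot: [[1.0, -0.009, 0.001], [-0.009, -1.0, -0.0], [0.001, 0.0, -1.0]]
wrist_force: [-2.8, 0.5, 6.3]
gripper_width: 0.136
gripper_force: 29.9
```

The plate touched the floor at the expected height with 6 N. I'll release it and retreat.

Emit:
arm_command:
  deltas:
    - [0,0,0,0,0,-0.1,0.3]
    - [0,0,0,0,0,-0.1,0]
    - [0,0,0,0,0,-0.1,0]
    - [0,0,0,0,0,-0.1,0]
    - [0,0,0,0,0,-0.1,0]
    - [0,0,0,0,0,-0.1,0]
    - [0,0,0,0,0,-0.1,0]
    - [0,0,0,0,0,-0.1,0]

```text
time_s: 8.68
tcp_pos: [0.5827, -0.077, 0.125]
ee_rot: [[1.0, -0.01, -0.0], [-0.01, -1.0, -0.0], [-0.0, 0.0, -1.0]]
wrist_force: [0.3, 0.8, -0.2]
gripper_width: 0.497
gripper_force: 0.0
```

Emit:
arm_command:
  deltas:
    - [0,0,0,0,0,0,0]
    - [0,0,0,0,0,0,0]
    - [0,0,0,0,0,-2,0]
    - [0,0,0,0,0,-4,0]
    - [0,0,0,0,0,-7,0]
    - [0,0,0,0,0,-9,0]
    - [0,0,0,0,0,-9,0]
    - [0,0,0,0,0,-9,0]

```text
time_s: 9.35
tcp_pos: [0.5832, -0.0769, 0.2164]
ee_rot: [[1.0, -0.01, 0.003], [-0.01, -1.0, 0.001], [0.003, -0.001, -1.0]]
wrist_force: [-0.2, -0.0, -0.5]
gripper_width: 0.502
gripper_force: 0.0
```

Run:
```python
from h import *
import pickle
s=sense();print(s["tcp_pos"],s["ee_rot"],s["gripper_width"],delta([.5829,-.0440,.215]))
c=capture("wrist"); d=capture("side")
pickle.dump((c,d),open("w4.pkl","wb"))
cv2.imwrite("pics/w4.png",np.vstack([np.hstack([cv2.resize(k[:,:],(400,300),interpolation=cv2.INTER_AREA) for k in(c["pixels"],d["pixels"])]),np.hstack([cv2.resize(c["pixels"][130:280,250:450],(400,300)),cv2.resize(d["pixels"][130:280,230:430],(400,300))])]))
x=[.5827,-.0771]
for z in(.14,.1):
  w=.02 if z==.14 else .035
  P=np.array([[x[0]+a*w,x[1]+b*.006,z] for a,b in((1,1),(1,-1),(-1,-1),(-1,1))])
  print(z,((proj(c,P)-(250,130))*2).round(),((proj(d,P)-(230,130))*2).round())
```

```text
[ 0.58321928 -0.07688741  0.21643474] [[ 9.99946051e-01 -9.89595094e-03  3.15689505e-03]
 [-9.89808065e-03 -9.99950795e-01  6.59714815e-04]
 [ 3.15021121e-03 -6.90926426e-04 -9.99994799e-01]] 0.5023908737052768 [-0.06493018 -3.28816456  0.14554205]
0.14 [[122. 182.]
 [159. 182.]
 [159. 296.]
 [124. 297.]] [[169.  90.]
 [170.  84.]
 [207.  86.]
 [206.  92.]]
0.1 [[124. 122.]
 [156. 121.]
 [156. 295.]
 [127. 295.]] [[155. 120.]
 [156. 114.]
 [219. 118.]
 [218. 124.]]
```

View pics/w4.png

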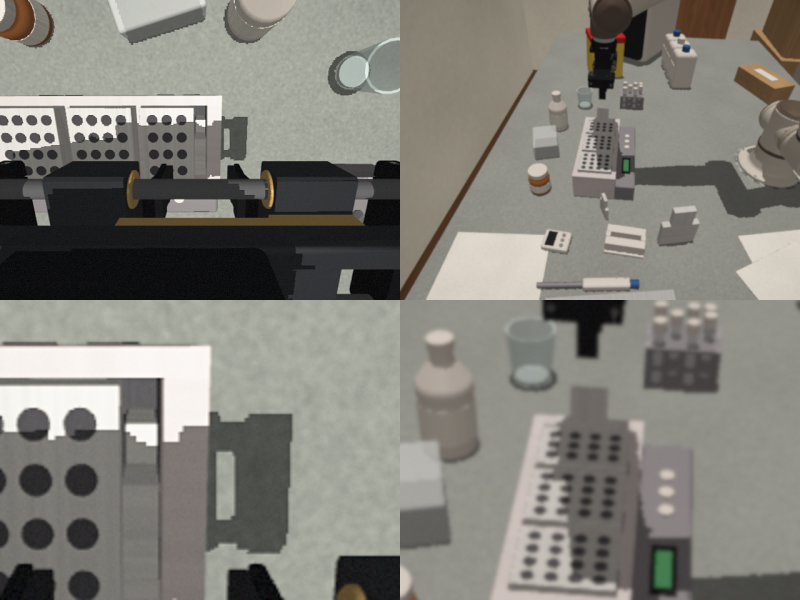

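The plate stands in the gap: its tab top in the side crop at rows 86–92 agrees with the prediction (84–92) for fully home. All blocks are still up. I'll close the fingers and move over the short block's top centre (0.583, -0.035).

Emit:
arm_command:
  deltas:
    - [0,0,0,0,-2,0,1]
    - [0,0,0,0,-4.1,0,1]
    - [0,0,0,0,-4.1,0,1]
    - [0,0,0,0,-4.1,0,1]
    - [0,0,0,0,-4.1,0,1]
    - [0,0,0,0,-4.1,0,1]
    - [0,0,0,0,-4.1,0,1]
    - [0,0,0,0,-4.1,0,1]

```text
time_s: 10.12
tcp_pos: [0.583, -0.0366, 0.2149]
ee_rot: [[1.0, -0.011, -0.0], [-0.011, -1.0, -0.0], [-0.0, 0.0, -1.0]]
wrist_force: [0.4, -0.8, -0.4]
gripper_width: 0.027
gripper_force: 0.0
```

Emit:
arm_command:
  deltas:
    - [0,0,0,0,0,2,1]
    - [0,0,0,0,0,4,1]
    - [0,0,0,0,0,6,1]
    - [0,0,0,0,0,8,1]
    - [0,0,0,0,0,9.3,1]
    - [0,0,0,0,0,9.3,1]
    - [0,0,0,0,0,9.3,1]
    - [0,0,0,0,0,9.3,1]

```text
time_s: 10.78
tcp_pos: [0.5839, -0.0362, 0.1231]
ee_rot: [[1.0, -0.01, 0.002], [-0.01, -1.0, -0.0], [0.002, 0.0, -1.0]]
wrist_force: [0.5, -0.6, -0.2]
gripper_width: 0.007
gripper_force: 0.0
```

Tips at 104 mm; now press gradually.

Emit:
arm_command:
  deltas:
    - [0,0,0,0,0,0.5,1]
    - [0,0,0,0,0,0.9,1]
    - [0,0,0,0,0,1.2,1]
    - [0,0,0,0,0,1.4,1]
    - [0,0,0,0,0,1.4,1]
    - [0,0,0,0,0,1.4,1]

```text
time_s: 11.28
tcp_pos: [0.5839, -0.0359, 0.1102]
ee_rot: [[1.0, -0.009, 0.003], [-0.009, -1.0, -0.0], [0.003, 0.0, -1.0]]
wrist_force: [-3.3, -0.2, 9.2]
gripper_width: 0.001
gripper_force: 4.6
```

Emit:
arm_command:
  deltas:
    - [0,0,0,0,0,0.3,1]
    - [0,0,0,0,0,0.6,1]
    - [0,0,0,0,0,0.8,1]
    - [0,0,0,0,0,0.8,1]
    - [0,0,0,0,0,0.8,1]
    - [0,0,0,0,0,0.8,1]

```text
time_s: 11.78
tcp_pos: [0.5839, -0.0359, 0.1044]
ee_rot: [[1.0, -0.008, 0.003], [-0.008, -1.0, -0.001], [0.003, 0.001, -1.0]]
wrist_force: [-7.0, 2.5, 19.3]
gripper_width: 0.01
gripper_force: 9.4
```

Emit:
arm_command:
  deltas:
    - [0,0,0,0,0,0.1,1]
    - [0,0,0,0,0,0.1,1]
    - [0,0,0,0,0,0.1,1]
    - [0,0,0,0,0,0.1,1]
    - [0,0,0,0,0,0.1,1]
    - [0,0,0,0,0,0.1,1]

```text
time_s: 12.28
tcp_pos: [0.584, -0.0359, 0.1043]
ee_rot: [[1.0, -0.008, 0.004], [-0.008, -1.0, -0.001], [0.004, 0.001, -1.0]]
wrist_force: [-7.8, 2.4, 22.7]
gripper_width: 0.005
gripper_force: 11.7
```

Run:
```python
from h import *
s=sense();print(s["tcp_pos"],s["wrist_force"],s["joint_velocities"])
d=capture("side")
cv2.imwrite("pics/w5.png",cv2.resize(d["pixels"][130:310,230:430],None,fx=3,fy=3,interpolation=cv2.INTER_CUBIC))
```

```text
[ 0.58395749 -0.03592464  0.10433318] [-7.82242562  2.42314755 22.71726509] [-0.01759628  0.00359302 -0.12313017  0.04232595  0.01576851  0.04952025]
```

View pics/w5.png

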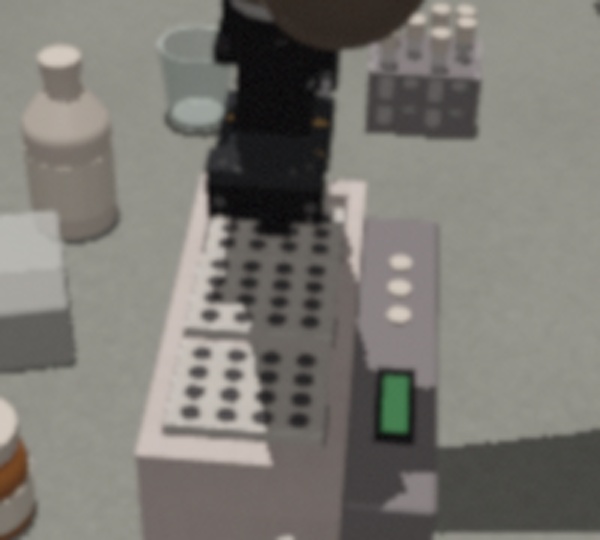

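The fingers press only the far short block at (275,220). The other two blocks stand up proud of the rim. The block no longer moves when the push is increased (22.7 N, tips at 85.3 mm), so it is at its stop.

```bash
python3 -c "
from station import finish_job; print(finish_job())"
```

```text
the job is handed in; nothing more can be done
None
```

I handed the job in with the spacer released fully home in the gap beside the short block, and that block held pressed down against its stop at about 23 N, top within about 0.5 mm of flush; the hand-in returned no verdict.

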